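Feed the next battery cell to the tester

ROBOT

A 6-joint arm with a two-finger parallel gripper is mounted at the origin on the work surface. World frame = base frame: x ahead of the robot, y to its left, z up, the work surface at z = 0. Lengths are in m, angles in rad, forces in N, time in s.
With the tool pointing down it reaches from about 0.3 to 0.875 m from the base axis. Payload 6.4 kg.
Tool frame: the origin (TCP) lies midway between the tips of the shut fingers; the grasp point (between the pads) lies 19 mm behind it (ctrl.hold_point_z is the distance from the TCP to the grasp point, in m); z points along the fingers, y is the line along which they close (so a half turn about z gives the same grasp; the last joint's range is limited). The gripper opens to 85 mm and grips with 20 to 120 N. Pads are 22 mm wide; open, the fingers measure 114 mm over their backs; the gripper's body (76 mm by 85 mm) begins 54 mm behind the grasp point. The pads swing forward as they close: fully open they stand 13 mm farther back than shut.
Start: joints at [-1.475, 0.181, 1.607, -0, 1.354, -0.206], TCP at [0.171, -0.549, 0.21] pointing down, gripper open.
Joint ranges: [-2.99, 2.99], [-0.89, 2.07], [0.3, 2.58], [-1.14, 4.28], [0, 2.63], [-3.12, 3.12]. Speed limits (rad/s): [2.57, 2.57, 3.01, 3.14, 3.14, 3.14].

INTERFACE

Orientations are given as a unit quaternion [w, x, y, z].
In Python, from bench import ctrl gives the robot as it stands.
- The arm moves only by the tool carry_out, never from a script. Its argument "plan" is text: rows parted by semicolons, each of 6 numbers parted by spaces: the shift along the tool's x, y, z as a fraction of full scale, then the turn, a rotation vector about the tool's x, y, z as a fraction of full scale. A call has exactly 8 rows; each row shifts and turns the commanded pose from where the row before left it, along the tool's axes as they then stand; what a row does not reach is not made up. Full scale, the value 1, is 40 mm for a shift and 0.1 rad for a turn. A row lasts 1/12 s, in which the tool goes at most 41.7 mm and 7.16 degrees, less where a joint would pass 70% of its speed; a pose out of reach is approached as far as the arm can. A call with a number of a shift or a turn outside -1 to 1 is refused whole. A call with a gripper value outside its range is refused whole. "claw" is the gripper's target within -1 to 1 (shut at 1, half-way at 0, fully open at -1), set as the call begins (left out, the last holds). The fingers move at their own pace and stop on an object; the grip force is fixed at half the most. Time passes only in rows, so rows that do not move let the fingers close, or fill a call up. It gives the time, the measured TCP pose, the force, the opening and the grip force at its end, in the units of the state.
- ctrl.get_obs(): the state, without advancing time (a new reading comes with each control period).
- ctrl.camera(name): name is "side" or "top" or "wrist"; returns a dict with "pixels" (384x512x3 uint8, red, green, blue), "mtx" (3x3 intrinsics, pixels), "R" (3x3) and "t" (3): a world point X has camera coordinates R X + t. Camera axes: x right, y down, z forward; pixel columns grow to the right and rows downward; lengths in m; the calibration is good to about 2 mm. A picture is of the moment at which its call begins. There is no depth.
- ctrl.hand_in(): hands the job in; it is judged then, once.
The state is a dict: "time_s": time; "q": joint angles; "dq": joint speeds; "joint_efforts": joint torques, N m; "eef_pos": TCP position; "eef_rot": TCP orientation; "wrist_force": force on the tool from outside, world axes, zero at the start; "torque": the same for the moment, N m; "opening": opening from 0.0 (shut) to 1.0 (fully open); "grasp_force": force on a finger pad.
Only numpy, scipy, OpenCV 4.12 (cv2) and the standard library are available. Lean on these libraries where they do the work, as an engineer would, in place of code of your own. Each camera call takes 0.05 s, during which the arm holds its last target. There are 200 camera calls.

TASK

Take the battery cell that lies at the stop, at the low end of the sloped track, and lay it centred in the large cradle of the cell tester, either way round; set it down, do not drop it. The next cell must be left to roll down and come to rest against the stop.

Things in the scene. Friction and masses are not known exactly. Their poses are not given: they have to be found in the camera images.
- cell_end: The cell to take, lying at the stop, lowest of four alike: round battery cell 26 mm in diameter, 50 mm long, 55 to 90 g, black with steel ends. Origin at its centre, y its long axis (it may be rolled any way about y). Grip it from above across its flat ends (50 mm), which overhang the chute by 10 mm a side; the neighbour touches it, so not across the diameter. Lift it straight up.
- cell_next: The next cell, alike, second in the track at the start, touching the first one on the uphill side. Origin at its centre, y its long axis. It rolls down by itself when the first is lifted out.
- track: Fixed sloped chute, wooden base 190 x 84 x 10 mm. Origin: centre of underside; z up, x level, uphill (12.6 deg slope). A cell at the stop (-x end) has its centre at (-55, 0, 70) mm, axis along y. There chute and stop plate are 30 mm wide, open below at both sides; the plate ends 8 mm above cell centre. Side guides (62 mm over all, 5 mm above cell centres) begin 27 mm uphill. Top cell: centre z 87.
- tester: Fixed cell tester: grey box 160 (x) x 120 (y) x 45 mm, two steel V cradles on top. Origin: centre of underside, z up. Large cradle, empty, 30 mm wide along y, ends open: a cell in it has its centre at (-35, 0, 80) mm, axis along y; V sides at 35 deg, mouth 51 mm wide, 2 mm above cell centre. Small cradle at x +45 holds a cell 14.5 mm thick, centre z 66. Elsewhere nothing over z 51.
Not all that is in view belongs to the job. What is shaped like the cell_next but green or yellow is not meant.

How it is judged:
On the way:
1. the end cell has been taken out and the next cell has rolled to the stop (distance between cell_end and cell_next above 0.06 m and x of cell_next in the frame of track between -0.062 and -0.048 m and y of cell_next in the frame of track between -0.012 and 0.012 m and z of cell_next in the frame of track between 0.063 and 0.077 m), for 0.2 s.
At the end, for the whole second after the job is handed in: The first cell rests in the large cradle: within 14 mm of centre along it, 8 mm across, 6 mm in height, 11 degrees in direction. The next cell rests against the stop: within 7 mm along the track and in height, 12 mm sideways (x of cell_end in the frame of tester between -0.043 and -0.027 m and y of cell_end in the frame of tester between -0.014 and 0.014 m and z of cell_end in the frame of tester between 0.074 and 0.087 m and angle between the y axis of cell_end and the y axis of tester, either way round below 0.2 rad and linear speed of each of cell_end, cell_next below 0.02 m/s and x of cell_next in the frame of track between -0.062 and -0.048 m and y of cell_next in the frame of track between -0.012 and 0.012 m and z of cell_next in the frame of track between 0.063 and 0.077 m); the robot touches nothing.
It fails at once if the first cell is dropped (it moves faster than 0.7 m/s while out of the fingers, a fall of about 25 mm) (linear speed of cell_end above 0.7 m/s and contact force between cell_end and the fingers below 0.05 N).
It also fails if it takes over 38 s, if anything falls off the work surface, if the arm or the gripper's body presses on something with over 40 N, if the wrist force passes 120 N, or if a joint passes its speed limit or range.

## Working session

There is one attempt and no reset: what is moved stays moved. The work goes in short steps, Python scripts to look and compute and a tool call to move; the robot and the scene stay as the last step left them, time stands still between calls to the robot, and variables do not carry over. Pictures are saved under pics/ and viewed, at most 10 in all, crops included, and the job is handed in when it is done.

Besides the shell and the picture viewer there is one more tool, called after "Call:" by a JSON object that holds its "fn" and its "kwargs", one argument or row to a line. carry_out: Moves the arm, as the interface text tells. Shift numbers are shares of 40 mm and turn numbers shares of 0.1 rad, none past 1 either way. Its arguments: {"type":"object","properties":{"plan":{"type":"string"},"claw":{"type":"number"}},"required":["plan"]}

```bash
mkdir -p pics; python3 - <<'E'
from bench import ctrl
import cv2,numpy as np,pickle
d={}
for n in("top","side"):
    c=ctrl.camera(n);d[n]=c;cv2.imwrite(f"pics/{n}0.png",c["pixels"][:,:,::-1])
    print(n,np.round(c["mtx"],1).tolist(),np.round(-c["R"].T@c["t"],3),np.round(c["R"],2).tolist())
pickle.dump(d,open("c0.pkl","wb"))
o=ctrl.get_obs();print(o["time_s"],o["eef_pos"],o["eef_rot"],o["opening"],ctrl.hold_point_z)
E
```

```text
top [[381.9, 0.0, 256.8], [0.0, 381.9, 190.0], [0.0, 0.0, 1.0]] [ 0.467 -0.008  0.815] [[-0.02, -1.0, -0.04], [-1.0, 0.02, -0.08], [0.08, 0.04, -1.0]]
side [[481.8, 0.0, 263.2], [0.0, 481.8, 183.1], [0.0, 0.0, 1.0]] [0.355 0.636 0.871] [[-0.98, -0.21, -0.01], [-0.15, 0.76, -0.64], [0.14, -0.62, -0.77]]
0.1 [ 0.17086539 -0.54847274  0.20908229] [-8.00536630e-04  9.88637324e-01  1.50318326e-01  4.36356000e-05] 1.0022646261235424 0.0187
```

View pics/top0.png

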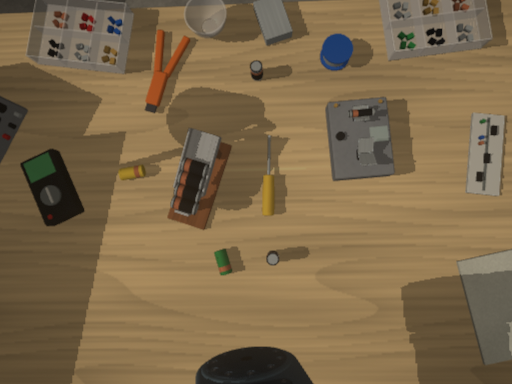

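View pics/side0.png

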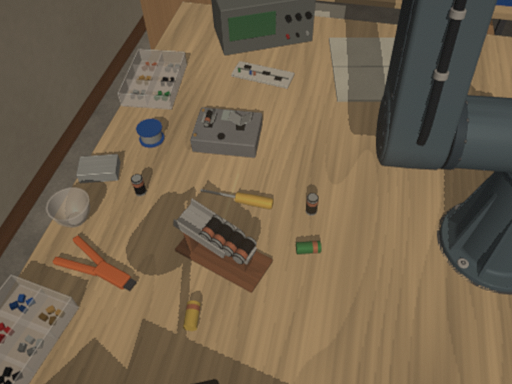

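```bash
python3 - <<'E'
import cv2,numpy as np,pickle
d=pickle.load(open("c0.pkl","rb"))
f=lambda n,x,y,w,h,s:cv2.resize(d[n]["pixels"][y:y+h,x:x+w,::-1],None,fx=s,fy=s,interpolation=cv2.INTER_CUBIC)
a=f("top",160,120,80,110,5);b=f("side",170,190,110,100,4)
b=cv2.copyMakeBorder(b,0,a.shape[0]-b.shape[0],0,0,cv2.BORDER_CONSTANT)
cv2.imwrite("pics/cropA.png",cv2.resize(np.hstack([a,b]),None,fx=.93,fy=.93))
cv2.imwrite("pics/cropB.png",f("top",315,85,90,105,5))
E
```

```text
(no output)
```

View pics/cropA.png

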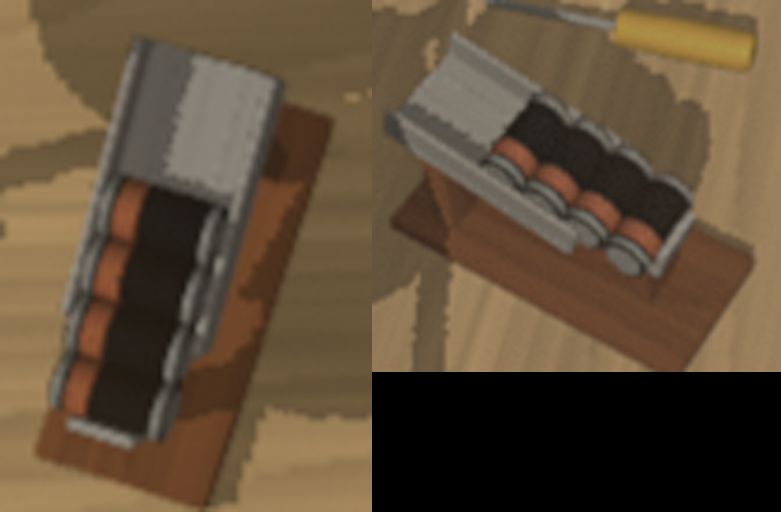

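View pics/cropB.png

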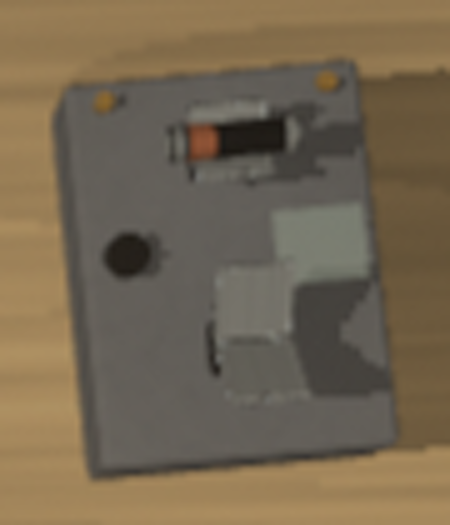

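```bash
cat >h.py <<'E'
import numpy as np
def ray(c,u,v):
    return -c["R"].T@c["t"], c["R"].T@np.linalg.inv(c["mtx"])@np.array([u,v,1.])
def onz(c,u,v,z):
    o,d=ray(c,u,v); return o+d*(z-o[2])/d[2]
def tri(c1,p1,c2,p2):
    a,d=ray(c1,*p1);b,e=ray(c2,*p2)
    s=np.linalg.lstsq(np.c_[d,-e],b-a,rcond=None)[0]
    return (a+s[0]*d+b+s[1]*e)/2, np.linalg.norm(a+s[0]*d-b-s[1]*e)
E
python3 - <<'E'
import pickle;from h import *
np.set_printoptions(precision=4,suppress=True)
d=pickle.load(open("c0.pkl","rb"));T,S=d["top"],d["side"]
A=lambda x,y:(160+x/4.65,120+y/4.65)
B=lambda x,y:(170+(x-372)/3.72,190+y/3.72)
C=lambda x,y:(315+x/5,85+y/5)
p=[onz(T,*A(*q),.01) for q in((35,455),(205,507),(332,120))]
ux=p[2]-p[1];uy=p[0]-p[1];print("base",p,np.linalg.norm(ux),np.linalg.norm(uy),np.degrees(np.arctan2(ux[1],ux[0])),np.degrees(np.arctan2(uy[1],uy[0])))
x=ux/np.linalg.norm(ux);y=np.array([-x[1],x[0],0])
o=(p[0]+p[2])/2;print("track o",o,"cell",o-.055*x)
print("cell top z.07",onz(T,*A(112,398),.07), onz(T,*A(58,385),.07),onz(T,*A(165,415),.07))
print("side z.07",onz(S,*B(628,255),.07),onz(S,*B(680,192),.083))
q=[onz(T,*C(*k),.045) for k in((72,88),(352,64),(397,438),(98,468))]
o=sum(q)/4;print("tester",q,o)
for i in range(4):
    v=q[(i+1)%4]-q[i];print(np.linalg.norm(v),np.degrees(np.arctan2(v[1],v[0])))
x=(q[0]-q[3]+q[1]-q[2]);x/=np.linalg.norm(x);print("ang",np.degrees(np.arctan2(x[1],x[0])),"cradle",o-.035*x)
print("cradle img",onz(T,*C(258,332),.075))
E
```

```text
base [array([0.4748, 0.2132, 0.01  ]), array([0.4496, 0.1353, 0.01  ]), array([0.6258, 0.0748, 0.01  ])] 0.18628323233892163 0.08183304388119186 -18.95473652527821 72.11273124057652
track o [0.5503 0.144  0.01  ] cell [0.4983 0.1619 0.01  ]
cell top z.07 [0.4976 0.1638 0.07  ] [0.5036 0.1868 0.07  ] [0.4899 0.1413 0.07  ]
side z.07 [0.5054 0.183  0.07  ] [0.4855 0.1484 0.083 ]
tester [array([ 0.7028, -0.1312,  0.045 ]), array([ 0.7091, -0.2447,  0.045 ]), array([ 0.5555, -0.2555,  0.045 ]), array([ 0.5463, -0.1361,  0.045 ])] [ 0.6284 -0.1919  0.045 ]
0.11369171385315949 -86.81550590501918
0.15393660232308584 -175.97738700176103
0.11969044150243328 94.39912509352213
0.15650151922315028 1.8224091550731285
ang 2.9134206441887156 cradle [ 0.5935 -0.1936  0.045 ]
cradle img [ 0.5947 -0.1946  0.075 ]
```

Call:
{"fn": "carry_out", "kwargs": {
  "plan": "0.55 -0.61 0 0 0 0;0.55 -0.61 0 0 0 0;0.55 -0.61 0 0 0 0;0.55 -0.61 0 0 0 0;0.55 -0.61 0 0 0 0;0.55 -0.61 0 0 0 0;0.55 -0.61 0 0 0 0;0.55 -0.61 0 0 0 0",
  "claw": -1
}}

```text
time_s: 0.77
eef_pos: [0.2812, -0.3086, 0.2095]
eef_rot: [-0.0, 0.989, 0.15, -0.0]
wrist_force: [0.4, 0.5, -0.1]
opening: 1.001
grasp_force: 0.0
```

Call:
{"fn": "carry_out", "kwargs": {
  "plan": "0.55 -0.61 0 0 0 0;0.55 -0.61 0 0 0 0;0.55 -0.61 0 0 0 0;0.55 -0.61 0 0 0 0;0.55 -0.61 0 0 0 0;0.55 -0.61 0 0 0 0;0.55 -0.61 0 0 0 0;0.55 -0.61 0 0 0 0"
}}

```text
time_s: 1.43
eef_pos: [0.3911, -0.0699, 0.2098]
eef_rot: [0.0, 0.989, 0.15, 0.0]
wrist_force: [0.8, -0.6, 0.2]
opening: 1.001
grasp_force: 0.0
```

Call:
{"fn": "carry_out", "kwargs": {
  "plan": "0.55 -0.61 0 0 0 0;0.55 -0.61 0 0 0 0;0.55 -0.61 0 0 0 0;0.55 -0.61 0 0 0 0;0.55 -0.61 0 0 0 0;0.55 -0.61 0 0 0 0;0.55 -0.61 0 0 0 0;0.55 -0.61 0 0 0 0"
}}

```text
time_s: 2.1
eef_pos: [0.5011, 0.1688, 0.2094]
eef_rot: [0.0, 0.989, 0.151, -0.0]
wrist_force: [-0.0, -0.8, -0.4]
opening: 0.999
grasp_force: 0.0
```

Call:
{"fn": "carry_out", "kwargs": {
  "plan": "0 0 0 0 0 0.77;0 0 0 0 0 0.77;0 0 0 0 0 0.77;0 0 0 0 0 0.77;0 0 0 0 0 0.77;0 0 0 0 0 0.77;0 0 0 0 0 0.77;0 0 0 0 0 0.77"
}}

```text
time_s: 2.77
eef_pos: [0.5006, 0.1671, 0.2094]
eef_rot: [0.0, 0.987, -0.158, -0.0]
wrist_force: [0.3, 1.0, -0.4]
opening: 0.999
grasp_force: 0.0
```

```bash
python3 - <<'E'
from bench import ctrl
import cv2,pickle,numpy as np
c=ctrl.camera("wrist");pickle.dump(c,open("w1.pkl","wb"));cv2.imwrite("pics/w1.png",c["pixels"][:,:,::-1])
print(-c["R"].T@c["t"],c["R"].round(2).tolist())
from h import *
for p in((.498,.163,.07),(.506,.187,.07),(.490,.139,.07)):
    v=c["mtx"]@(c["R"]@np.array(p)+c["t"]);print(v[:2]/v[2])
E
```

```text
[0.57965752 0.1417332  0.37297355] [[-0.31, -0.95, 0.0], [-0.9, 0.3, 0.32], [-0.31, 0.1, -0.95]]
[260.40807848 172.03778863]
[235.72220769 171.96951025]
[285.0833382  172.10603767]
```

View pics/w1.png

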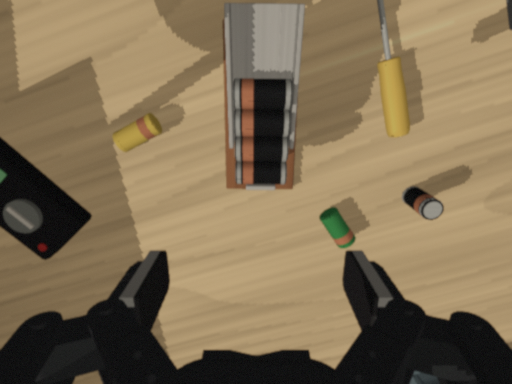

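Call:
{"fn": "carry_out", "kwargs": {
  "plan": "-0.015 0.07 0.2 0 0 0;-0.015 0.07 0.4 0 0 0;0 0 0.4 0 0 0;0 0 0.4 0 0 0;0 0 0.4 0 0 0;0 0 0.2 0 0 0;0 0 0 0 0 0;0 0 0 0 0 0"
}}

```text
time_s: 3.48
eef_pos: [0.4978, 0.162, 0.1295]
eef_rot: [0.0, 0.988, -0.156, -0.001]
wrist_force: [0.4, 0.3, 0.1]
opening: 1.0
grasp_force: 0.0
```

Call:
{"fn": "carry_out", "kwargs": {
  "plan": "0 0 0.3 0 0 0;0 0 0.4 0 0 0;0 0 0.4 0 0 0;0 0 0.4 0 0 0;0 0 0.3 0 0 0;0 0 0.2 0 0 0;0 0 0 0 0 0;0 0 0 0 0 0"
}}

```text
time_s: 4.15
eef_pos: [0.4982, 0.1621, 0.0499]
eef_rot: [0.0, 0.988, -0.156, -0.0]
wrist_force: [0.6, -0.2, -0.8]
opening: 1.003
grasp_force: 0.0
```

Call:
{"fn": "carry_out", "kwargs": {
  "plan": "0 0 0 0 0 0;0 0 0 0 0 0;0 0 0 0 0 0;0 0 0 0 0 0;0 0 0 0 0 0;0 0 0 0 0 0;0 0 0 0 0 0;0 0 0 0 0 0",
  "claw": 1
}}

```text
time_s: 4.82
eef_pos: [0.4989, 0.162, 0.0513]
eef_rot: [-0.0, 0.988, -0.156, 0.001]
wrist_force: [-2.4, -1.8, 6.3]
opening: 0.558
grasp_force: 60.9
```

```bash
python3 - <<'E'
from bench import ctrl
import cv2,numpy as np
o=ctrl.get_obs();print(o["opening"],o["grasp_force"],o["wrist_force"])
f=lambda n,x,y,w,h,s:cv2.resize(ctrl.camera(n)["pixels"][y:y+h,x:x+w,::-1],(400,400))
cv2.imwrite("pics/g1.png",np.hstack([f("wrist",150,80,220,220,1),f("side",160,160,140,140,1)]))
E
```

```text
0.5575100746615184 60.915294885635376 [-2.42691443 -1.78771416  6.3034156 ]
```

View pics/g1.png

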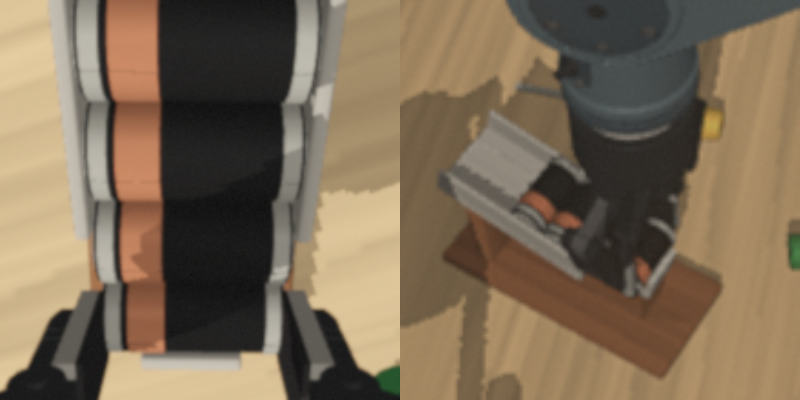

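Call:
{"fn": "carry_out", "kwargs": {
  "plan": "0 0 -0.1 0 0 0;0 0 -0.2 0 0 0;0 0 -0.3 0 0 0;0 0 -0.4 0 0 0;0 0 -0.5 0 0 0;0 0 -0.5 0 0 0;0 0 -0.5 0 0 0;0 0 -0.5 0 0 0"
}}

```text
time_s: 5.58
eef_pos: [0.4982, 0.1622, 0.1721]
eef_rot: [-0.0, 0.988, -0.156, 0.001]
wrist_force: [0.1, 0.2, -0.2]
opening: 0.558
grasp_force: 61.8
```

Call:
{"fn": "carry_out", "kwargs": {
  "plan": "0 0 -0.4 0 0 0;0 0 -0.2 0 0 0;0 0 0 0 0 0;0 0 0 0 0 0;0 0 0 0 0 0;0 0 0 0 0 0;0 0 0 0 0 0;0 0 0 0 0 0"
}}

```text
time_s: 6.25
eef_pos: [0.4976, 0.162, 0.193]
eef_rot: [0.0, 0.988, -0.156, -0.001]
wrist_force: [0.2, 0.3, 0.8]
opening: 0.557
grasp_force: 61.8
```

```bash
python3 - <<'E'
from bench import ctrl
import cv2,numpy as np,pickle
o=ctrl.get_obs();print(o["opening"],o["grasp_force"],o["wrist_force"])
w=ctrl.camera("wrist");pickle.dump(w,open("w2.pkl","wb"))
a=cv2.resize(w["pixels"][60:304,120:392,::-1],(446,400));b=cv2.resize(ctrl.camera("side")["pixels"][160:300,160:280,::-1],(343,400))
cv2.imwrite("pics/g2.png",np.hstack([a,b]))
E
```

```text
0.5571987329057364 61.80911421775818 [0.16579015 0.32753433 0.75585985]
```

View pics/g2.png

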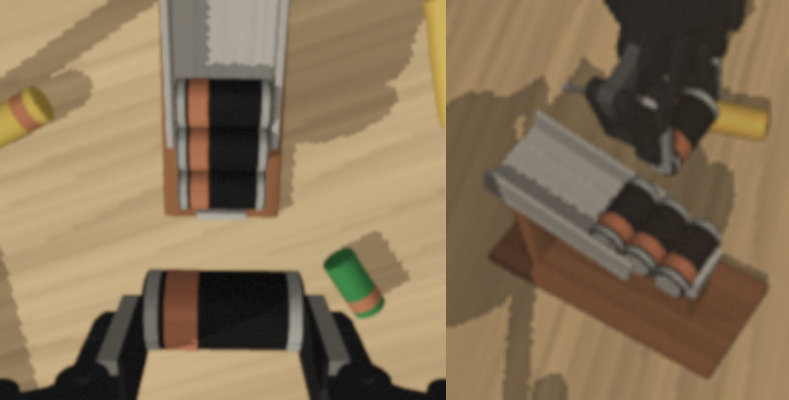

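Call:
{"fn": "carry_out", "kwargs": {
  "plan": "0.1 0.15 0 0 0 0;0.2 0.3 0 0 0 0;0.3 0.46 0 0 0 0;0.36 0.56 0 0 0 0;0.36 0.56 0 0 0 0;0.36 0.56 0 0 0 0;0.36 0.56 0 0 0 0;0.36 0.56 0 0 0 0"
}}

```text
time_s: 7.02
eef_pos: [0.5438, -0.0105, 0.1939]
eef_rot: [0.0, 0.988, -0.156, 0.0]
wrist_force: [1.8, 0.2, 0.6]
opening: 0.558
grasp_force: 61.8
```

Call:
{"fn": "carry_out", "kwargs": {
  "plan": "0.36 0.56 0 0 0 0;0.36 0.56 0 0 0 0;0.36 0.56 0 0 0 0;0.36 0.56 0 0 0 0;0.36 0.56 0 0 0 0;0.36 0.56 0 0 0 0;0.3 0.45 0 0 0 0;0.17 0.26 0 0 0 0"
}}

```text
time_s: 7.68
eef_pos: [0.5934, -0.1992, 0.1937]
eef_rot: [0.0, 0.988, -0.157, 0.0]
wrist_force: [-0.7, -0.6, 0.0]
opening: 0.559
grasp_force: 61.8
```

Call:
{"fn": "carry_out", "kwargs": {
  "plan": "0 0 0 0 0 -0.3;0 0 0 0 0 -0.6;0 0 0 0 0 -0.6;0 0 0 0 0 -0.6;0 0 0 0 0 -0.6;0 0 0 0 0 -0.6;0 0 0 0 0 -0.33;0 0 0 0 0 0"
}}

```text
time_s: 8.35
eef_pos: [0.5931, -0.1958, 0.1937]
eef_rot: [-0.0, 1.0, 0.025, -0.0]
wrist_force: [0.2, -0.3, -0.6]
opening: 0.563
grasp_force: 61.8
```

```bash
python3 - <<'E'
from bench import ctrl
import cv2,pickle,numpy as np
c=ctrl.camera("wrist");pickle.dump(c,open("w3.pkl","wb"));cv2.imwrite("pics/w3.png",cv2.resize(c["pixels"][:,:,::-1],(800,600),interpolation=cv2.INTER_CUBIC))
for p in((.594,-.194,.082),(.594,-.194,.045)):
    v=c["mtx"]@(c["R"]@np.array(p)+c["t"]);print(v[:2]/v[2]*1.5625)
E
```

```text
[397.277113   277.92041898]
[397.47798834 262.19432756]
```

View pics/w3.png

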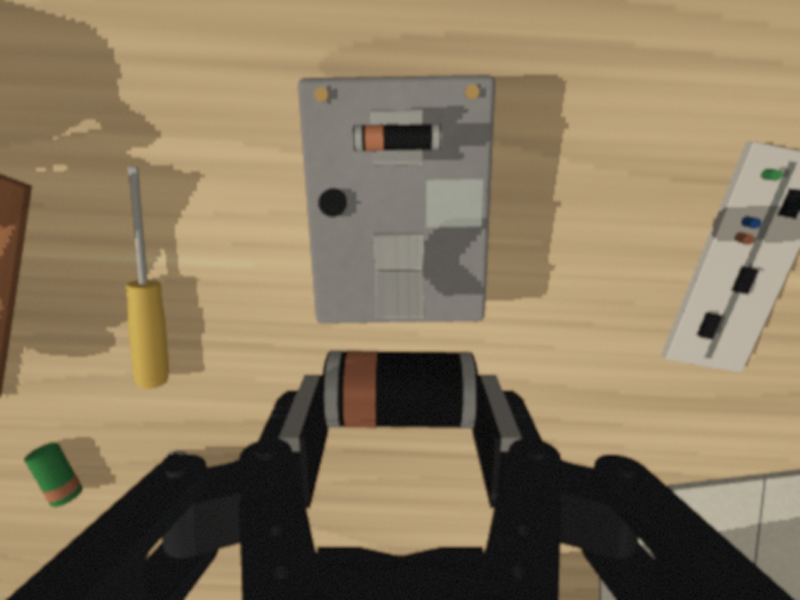

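Call:
{"fn": "carry_out", "kwargs": {
  "plan": "0.04 -0.025 0.2 0 0 0;0 0 0.5 0 0 0;0 0 0.6 0 0 0;0 0 0.6 0 0 0;0 0 0.5 0 0 0;0 0 0.4 0 0 0;0 0 0.2 0 0 0;0 0 0.05 0 0 0"
}}

```text
time_s: 9.07
eef_pos: [0.5934, -0.1941, 0.0694]
eef_rot: [-0.001, 1.0, 0.024, -0.002]
wrist_force: [-1.3, -0.2, -0.1]
opening: 0.561
grasp_force: 61.8
```

Call:
{"fn": "carry_out", "kwargs": {
  "plan": "0 0 0.05 0 0 0;0 0 0.05 0 0 0;0 0 0.05 0 0 0;0 0 0.025 0 0 0;0 0 0.02 0 0 0;0 0 0 0 0 0;0 0 0 0 0 0;0 0 0 0 0 0"
}}

```text
time_s: 9.73
eef_pos: [0.595, -0.195, 0.0643]
eef_rot: [0.0, 1.0, 0.024, 0.0]
wrist_force: [-0.9, -1.1, -0.8]
opening: 0.56
grasp_force: 61.8
```

Call:
{"fn": "carry_out", "kwargs": {
  "plan": "0 0 0.025 0 0 0;0 0 0.025 0 0 0;0 0 0.02 0 0 0;0 0 0 0 0 0;0 0 0 0 0 0;0 0 0 0 0 0;0 0 0 0 0 0;0 0 0 0 0 0"
}}

```text
time_s: 10.4
eef_pos: [0.595, -0.1951, 0.062]
eef_rot: [0.0, 1.0, 0.024, 0.0]
wrist_force: [-2.2, 0.6, 5.5]
opening: 0.566
grasp_force: 62.4
```

Call:
{"fn": "carry_out", "kwargs": {
  "plan": "-0.02 0 0.015 0 0 0;0 0 0 0 0 0;0 0 0 0 0 0;0 0 0 0 0 0;0 0 0 0 0 0;0 0 0 0 0 0;0 0 0 0 0 0;0 0 0 0 0 0"
}}

```text
time_s: 11.07
eef_pos: [0.5944, -0.1952, 0.0616]
eef_rot: [0.0, 1.0, 0.024, 0.0]
wrist_force: [-2.4, 0.8, 6.3]
opening: 0.554
grasp_force: 62.6
```

Call:
{"fn": "carry_out", "kwargs": {
  "plan": "0 0 0 0 0 0;0 0 0 0 0 0;0 0 0 0 0 0;0 0 0 0 0 0;0 0 0 0 0 0;0 0 0 0 0 0;0 0 0 0 0 0;0 0 0 0 0 0",
  "claw": -1
}}

```text
time_s: 11.73
eef_pos: [0.594, -0.195, 0.0606]
eef_rot: [-0.0, 1.0, 0.024, -0.0]
wrist_force: [-0.0, 0.2, -0.5]
opening: 1.001
grasp_force: 0.0
```

Released; retreat straight up and look.

Call:
{"fn": "carry_out", "kwargs": {
  "plan": "0 0 -0.1 0 0 0;0 0 -0.3 0 0 0;0 0 -0.5 0 0 0;0 0 -0.6 0 0 0;0 0 -0.6 0 0 0;0 0 -0.6 0 0 0;0 0 -0.4 0 0 0;0 0 -0.2 0 0 0"
}}

```text
time_s: 12.4
eef_pos: [0.5956, -0.1958, 0.1972]
eef_rot: [0.001, 1.0, 0.024, 0.003]
wrist_force: [-0.0, 0.0, -0.1]
opening: 0.999
grasp_force: 0.0
```

Call:
{"fn": "carry_out", "kwargs": {
  "plan": "-0.3 0 0 0 0 0;-0.5 0 0 0 0 0;-0.5 0 0 0 0 0;-0.5 0 0 0 0 0;-0.5 0 0 0 0 0;-0.3 0 0 0 0 0;0 0 0 0 0 0;0 0 0 0 0 0"
}}

```text
time_s: 13.07
eef_pos: [0.4901, -0.2002, 0.193]
eef_rot: [0.0, 1.0, 0.024, 0.0]
wrist_force: [0.0, -0.7, -0.6]
opening: 1.001
grasp_force: 0.0
```

```bash
python3 - <<'E'
from bench import ctrl
import cv2,pickle,numpy as np
w=ctrl.camera("wrist")["pixels"];t=ctrl.camera("top")["pixels"]
cv2.imwrite("pics/f.png",np.hstack([cv2.resize(w[:,:,::-1],(500,375)),cv2.resize(t[120:232,160:240,::-1],(268,375))]))
E
```

```text
(no output)
```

View pics/f.png

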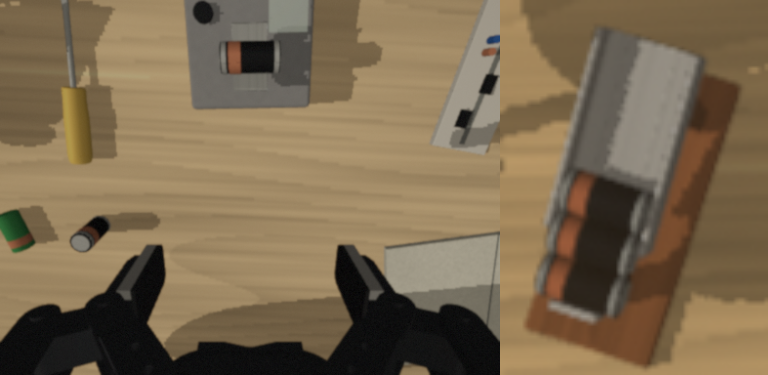

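The cell sits centred in the large cradle, at about (250, 57) in the wrist view. The next cell rests at the stop, at about (585, 285) in the composite picture.

```bash
python3 -c "
from bench import ctrl
print(ctrl.hand_in())"
```

```text
the job is handed in; nothing more can be done
None
```

The end cell was set down centred in the tester's large cradle, the next cell rolled down to the stop, and the job was handed in at about 13 s; the hand-in call returned no verdict.

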